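# Sort look-alike tool cases by heft at goods-in

### The arm

A 7-joint arm with a two-finger parallel gripper is mounted at the origin on the work surface. World frame = base frame: x ahead of the robot, y to its left, z up, the work surface at z = 0. Lengths are in m, angles in degrees, forces in N, time in s.
With the tool pointing down it reaches from about 0.35 to 0.9 m from the base axis. Payload 7.2 kg.
Tool frame: the origin (TCP) lies where the fingers leave the gripper's body, on its centre line; the fingertips stand 80 mm ahead of it and the grasp point (between the pads) lies ahead of it (manip.grip_depth is the z of the grasp point in the tool frame, in m); z points along the fingers, y is the line along which they close (so a half turn about z gives the same grasp; the last joint's range is limited). The gripper opens to 88 mm and grips with 3 to 60 N. Pads are 20 mm wide; open, the fingers measure 115 mm over their backs; the gripper's body (75 mm by 178 mm) begins 61 mm behind the grasp point.
Start: joints at [63.587, 23.554, -0.728, 91.456, 0.321, 64.991, -4.71], TCP at [0.239, -0.577, 0.303] pointing down, gripper open.
Joint ranges: [-169.25, 169.25], [-16.82, 113.86], [-84.01, 82.57], [7.8, 145.47], [-59.2, 239.2], [7.22, 106.19], [-163.78, 163.78]. Speed limits (degrees/s): [136.94, 136.94, 172.46, 172.46, 180, 180, 180].

### API

Orientations are given as a 3x3 rotation matrix whose columns are the frame's x, y, z axes.
In Python, from station import manip gives the robot as it stands.
- The arm moves only by the tool apply_moves, never from a script. Its argument "steps" is one flat list of numbers, 7 for each row, row after row: the shift along the tool's x, y, z each as a share of 12 cm, from -1 to 1, then the turn, a rotation vector about the tool's x, y, z each as a share of 2 pi rad, from -1 to 1, then the opening, from 0 (shut) to 1 (fully open). In form: [dx, dy, dz, rx, ry, rz, hand, dx, dy, dz, rx, ry, rz, hand, ...]. A call has 1 to 20 rows; each row is the pose to reach, as a shift and turn from the pose commanded when the call began, along the tool's axes at that moment, turning the shorter way round; what a row does not reach only later rows make up. A row lasts 1/10 s, in which the tool goes at most 50 mm and 8.59 degrees, less where a joint would pass 70% of its speed; a pose out of reach is approached as far as the arm can. A call with a number of a shift or a turn outside -1 to 1 is refused whole. A call with a gripper value outside its range is refused whole. The fingers move at their own pace and stop on an object; "grip_force" is the grip in N (left out, the last holds). Time passes only in rows, so rows that repeat a pose let the fingers close. It gives the time, the measured TCP pose, the force, the opening and the grip force at its end, in the units of the state.
- manip.sense(): the state, without advancing time (a new reading comes with each control period).
- manip.grab_frame(name): name is "scene" or "top" or "wrist"; returns a dict with "pixels" (384x512x3 uint8, red, green, blue), "fx", "fy", "cx", "cy" (pixels), "R" (3x3) and "t" (3): a world point X has camera coordinates R X + t. Camera axes: x right, y down, z forward; pixel columns grow to the right and rows downward; lengths in m; the calibration is good to about 2 mm. A picture is of the moment at which its call begins. There is no depth.
- manip.close_job(): hands the job in; it is judged then, once.
The state is a dict: "time": time; "qpos": joint angles; "dq": joint speeds; "joint_efforts": joint torques, N m; "ee_pos": TCP position; "orientation": TCP orientation; "force": force on the tool from outside, world axes, zero at the start; "torque": the same for the moment, N m; "grip_width": finger opening in m; "grasp_force": force on a finger pad.
Only numpy, scipy, OpenCV 4.12 (cv2) and the standard library are available. Lean on these libraries where they do the work, as an engineer would, in place of code of your own. Each camera call takes 0.05 s, during which the arm holds its last target. There are 200 camera calls.

### The job

Three small tool cases on the green check mat look the same, but one is short of parts (about 250 g in all), one is packed right (about 450 g) and one is over-packed (about 700 g). Heft them to find out which is which: set the short one down flat in the red tray and the over-packed one flat in the yellow tray, and let the right one stand on the mat. Keep the cases upright, do not drop them, and leave the ratchet and the tape roll alone.

Things in the scene. Friction and masses are not known exactly. Their poses are not given: they have to be found in the camera images.
- case_a: one of three look-alike closed blue cases: 100 (its x) x 64 (y) x 42 mm high, with a black grip rib centred on the lid, 64 long (x), 22 thick (y), rising from 42 to 70 mm. Origin: centre of the underside. Mass hidden: in all 240-260 g (short), 425-475 g (right) or 655-745 g (over-packed), one of each kind, dealt at random; centre of mass mid-case.
- case_b: one of three look-alike closed blue cases: 100 (its x) x 64 (y) x 42 mm high, with a black grip rib centred on the lid, 64 long (x), 22 thick (y), rising from 42 to 70 mm. Origin: centre of the underside. Mass hidden: in all 240-260 g (short), 425-475 g (right) or 655-745 g (over-packed), one of each kind, dealt at random; centre of mass mid-case.
- case_c: one of three look-alike closed blue cases: 100 (its x) x 64 (y) x 42 mm high, with a black grip rib centred on the lid, 64 long (x), 22 thick (y), rising from 42 to 70 mm. Origin: centre of the underside. Mass hidden: in all 240-260 g (short), 425-475 g (right) or 655-745 g (over-packed), one of each kind, dealt at random; centre of mass mid-case.
- mat: green rubber check mat fixed to the bench, 250 mm (x) x 370 mm (y), 4 mm thick; origin at the centre of its underside. The cases start on it.
- red_tray: open red tray fixed to the bench, for the short case: 170 mm (x) x 190 mm (y) outside, 35 mm high, walls and floor 5 mm; origin at the centre of its underside. It may be on either side of the mat.
- yellow_tray: open yellow tray fixed to the bench, for the over-packed case, same sizes and origin as the red one.
- red_tray_in (a point): centre of the red tray's inner floor, 5 mm above the bench; axes as the tray
- yellow_tray_in (a point): centre of the yellow tray's inner floor, 5 mm above the bench; axes as the tray
- ratchet: bystander: bare chrome ratchet handle, about 210 mm long, up to 34 mm wide, 18 mm thick
- tape_roll: bystander: orange roll of packing tape lying flat, 90 mm across, 30 mm high

How it is judged:
By the outcome, as a careful person would: the job done as asked, in the order asked, and still so for the second after the job is handed in, with the robot touching nothing.
It also fails if it takes over 72 s, if anything falls off the work surface, if the arm or the gripper's body presses on something with over 40 N, if the wrist force passes 120 N, or if a joint passes its speed limit or range.

## Working session

There is one attempt and no reset: what is moved stays moved. The work goes in short steps, Python scripts to look and compute and a tool call to move; the robot and the scene stay as the last step left them, time stands still between calls to the robot, and variables do not carry over. Pictures are saved under pics/ and viewed, at most 10 in all, crops included, and the job is handed in when it is done.

Besides the shell and the picture viewer there is one more tool, called after "Request:" as name(argument=value, ...) on one line, values as JSON. apply_moves: Moves the arm, as the interface text tells. Shift numbers are shares of 12 cm and turn numbers shares of 2 pi rad, none past 1 either way. Its arguments: {"type":"object","properties":{"steps":{"type":"array","items":{"type":"number","minimum":-1,"maximum":1}},"grip_force":{"type":"number"}},"required":["steps"]}

```bash
mkdir -p pics
python3 - <<'E'
from station import manip
import cv2,numpy as np
s=manip.sense(); print(s, manip.grip_depth)
for n in("top","scene"):
    f=manip.grab_frame(n); cv2.imwrite(f"pics/{n}0.png",cv2.cvtColor(f["pixels"],cv2.COLOR_RGB2BGR)); print(n,f["fx"],f["cx"],f["cy"],np.round(f["R"],4).tolist(),f["t"])
E
```

```text
{'time': 0.0, 'qpos': array([63.58653168, 23.59906315, -0.72920453, 91.50429481,  0.32075184,
       64.98871284, -4.70884368]), 'dq': array([-0.04464615,  0.02303555,  0.02431302,  0.04593689,  0.04478096,
        0.04225229,  0.09082711]), 'joint_efforts': array([ 1.04377068e-03, -5.87940824e+01,  6.42404482e-01, -2.91071051e+01,
       -5.35860588e-02,  1.82085671e-02,  8.94375466e-05]), 'ee_pos': array([ 0.23907033, -0.57706198,  0.3018175 ]), 'orientation': array([[ 9.23819889e-01,  3.82826759e-01, -6.95951613e-04],
       [ 3.82827378e-01, -9.23818821e-01,  1.40883018e-03],
       [-1.03595306e-04, -1.56793467e-03, -9.99998765e-01]]), 'force': array([ 0.62066658, -0.30615022, -0.28557001]), 'torque': array([ 0.03096695, -0.02236352,  0.04562172]), 'grasp_force': 0.0, 'grip_width': 0.08776913509177478} 0.0613
top 493.8122974771758 260.06339431260847 189.4552957829345 [[-0.0273, -0.9995, -0.0125], [-0.989, 0.0289, -0.1449], [0.1452, 0.0084, -0.9894]] [0.0209781  0.59147785 1.52664732]
scene 360.73526727219365 255.8326317460872 192.39708037348692 [[0.2025, 0.9792, 0.012], [0.7615, -0.1497, -0.6307], [-0.6158, 0.1368, -0.7759]] [-0.13002961 -0.41957602  1.2866676 ]
```

View pics/top0.png

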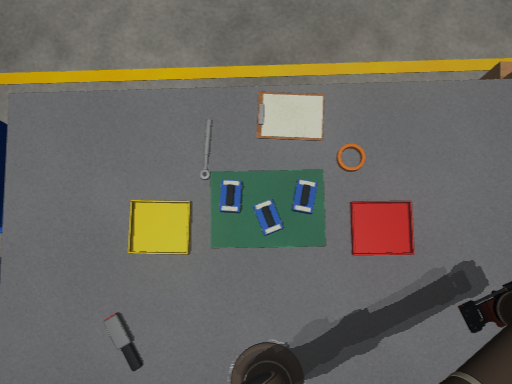

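```bash
cat > h.py <<'E'
from station import manip
import cv2,numpy as np
def ray(f,u,v,z):
    R,t=np.array(f["R"]),np.array(f["t"]); c=-R.T@t
    d=R.T@np.array([(u-f["cx"])/f["fx"],(v-f["cy"])/f["fy"],1]); return (c+d*(z-c[2])/d[2])
def save(f,n,k=1): cv2.imwrite(f"pics/{n}.png",cv2.resize(cv2.cvtColor(f["pixels"],cv2.COLOR_RGB2BGR),None,fx=k,fy=k))
def blobs(f,m,z,amin):
    for c in cv2.findContours(m.astype(np.uint8),cv2.RETR_EXTERNAL,cv2.CHAIN_APPROX_NONE)[0]:
        if cv2.contourArea(c)<amin: continue
        P=np.array([ray(f,*p[0],z)[:2] for p in c]); (x,y),(w,h),a=cv2.minAreaRect((P*1000).astype(np.float32))
        if w<h: w,h,a=h,w,a-90
        print("centre mm",round(x,1),round(y,1),"size",round(w),round(h),"long axis deg",round((a+90)%180-90,1))
E
python3 - <<'E'
from h import *
f=manip.grab_frame("top"); p=f["pixels"].astype(int); hsv=cv2.cvtColor(f["pixels"],cv2.COLOR_RGB2HSV)
H,S,V=[hsv[...,i].astype(int) for i in range(3)]
box=np.zeros(H.shape,bool); box[172:245,214:323]=1
print("case outline z46"); blobs(f,box&~((H>55)&(H<95)&(S>60)),.046,60)
print("rib z74"); blobs(f,box&(V<60),.074,20)
print("red"); blobs(f,((H<5)|(H>175))&(S>150)&(V>80)&(np.arange(384)[:,None]>190)&(np.arange(384)[:,None]<265),.035,500)
print("yel"); blobs(f,(H>20)&(H<35)&(S>150)&(np.arange(384)[:,None]>190),.035,500)
print("tape"); blobs(f,(H>5)&(H<18)&(S>150)&(np.arange(384)[:,None]>135)&(np.arange(512)>330),.03,100)
E
```

```text
case outline z46
centre mm 504.5 -18.0 size 102 69 long axis deg 20.3
centre mm 573.9 99.6 size 104 68 long axis deg -4.2
centre mm 566.3 -134.8 size 105 69 long axis deg -11.3
rib z74
centre mm 504.3 -18.0 size 62 20 long axis deg 20.0
centre mm 566.6 -134.8 size 64 19 long axis deg -11.6
centre mm 573.0 98.6 size 63 21 long axis deg -5.1
red
centre mm 461.5 -375.6 size 192 167 long axis deg 88.4
yel
centre mm 483.4 326.9 size 192 169 long axis deg 87.4
tape
centre mm 691.3 -290.6 size 87 86 long axis deg 88.3
```

View pics/scene0.png

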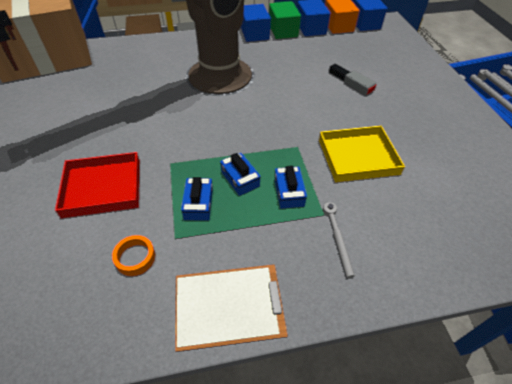

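```bash
cat >> h.py <<'E'
from scipy.spatial.transform import Rotation as Ro
def plan(x,y,z,yaw):
    s=manip.sense(); R=np.array(s["orientation"]); p=np.array(s["ee_pos"])
    c,n=np.cos(np.radians(yaw)),np.sin(np.radians(yaw)); T=np.array([[c,n,0],[n,-c,0],[0,0,-1.]])
    if T[:,0]@R[:,0]<0: T[:,:2]*=-1
    rv=Ro.from_matrix(R.T@T).as_rotvec()/(2*np.pi); d=np.array([x,y,z])-p
    print("pos",p.round(4),"F",s["force"].round(2),"w",round(s["grip_width"],4),"gf",s["grasp_force"],"t",s["time"])
    print("shift now-frame",(R.T@d/.12).round(3),"target-frame",(T.T@d/.12).round(3),"rot",rv.round(4))
E
python3 -c "
from h import *
plan(.566,-.135,.25,-11.4)"
```

```text
pos [ 0.2391 -0.5772  0.302 ] F [-0.5  -0.76 -0.32] w 0.0881 gf 0.0 t 0.15
shift now-frame [ 3.927 -2.361  0.436] target-frame [ 1.942 -4.15   0.433] rot [-0.0002  0.0001  0.0942]
```

Request:
apply_moves(steps=[0.98,-0.59,0.11,0,0,0.094,0.7,0.98,-0.59,0.11,0,0,0.094,0.7,0.98,-0.59,0.11,0,0,0.094,0.7,0.98,-0.59,0.11,0,0,0.094,0.7,0.98,-0.59,0.11,0,0,0.094,0.7])

```text
time: 0.65
ee_pos: [0.3217, -0.4659, 0.2893]
orientation: [[0.981, -0.196, -0.0], [-0.196, -0.981, 0.0], [-0.0, -0.0, -1.0]]
force: [0.4, -0.6, 0.2]
grip_width: 0.0617
grasp_force: 0.0
```

Request:
apply_moves(steps=[0.48,-1,0.1,0,0,0,0.7,0.48,-1,0.1,0,0,0,0.7,0.48,-1,0.1,0,0,0,0.7,0.48,-1,0.1,0,0,0,0.7])

```text
time: 1.05
ee_pos: [0.4035, -0.3571, 0.277]
orientation: [[0.982, -0.186, 0.001], [-0.186, -0.982, 0.002], [0.0, -0.002, -1.0]]
force: [0.1, -1.3, -0.5]
grip_width: 0.0614
grasp_force: 0.0
```

Request:
apply_moves(steps=[0.48,-1,0.1,0,0,0,0.7,0.48,-1,0.1,0,0,0,0.7,0.48,-1,0.1,0,0,0,0.7,0.48,-1,0.1,0,0,0,0.7])

```text
time: 1.45
ee_pos: [0.4832, -0.2512, 0.265]
orientation: [[0.982, -0.188, 0.001], [-0.188, -0.982, 0.002], [0.0, -0.002, -1.0]]
force: [-0.3, 0.7, -1.4]
grip_width: 0.0614
grasp_force: 0.0
```

Request:
apply_moves(steps=[0.48,-1,0.1,0,0,0,0.7,0.48,-1,0.1,0,0,0,0.7,0.48,-1,0.1,0,0,0,0.7,0.48,-1,0.1,0,0,0,0.7,0.48,-1,0.1,0,0,0,0.7])

```text
time: 1.95
ee_pos: [0.5606, -0.1498, 0.2531]
orientation: [[0.981, -0.195, -0.001], [-0.195, -0.981, -0.001], [-0.001, 0.001, -1.0]]
force: [-1.1, -0.8, -0.7]
grip_width: 0.0617
grasp_force: 0.0
```

```bash
python3 -c "
from h import *
plan(.566,-.135,.132,-11.4)
f=manip.grab_frame('wrist'); save(f,'w1'); print(f['fx'],f['cx'],f['cy'],f['R'],f['t'])
V=f['pixels'].max(2); print('ribs'); blobs(f,V<50,.074,300)"
```

```text
pos [ 0.5606 -0.1498  0.2531] F [-1.06 -0.77 -0.66] w 0.0617 gf 0.0 t 1.95
shift now-frame [ 0.021 -0.131  1.009] target-frame [ 0.02  -0.13   1.009] rot [0.0002 0.0001 0.0004]
268.12023994722284 260.36440885566515 192.936669040842 [[-1.95444659e-01 -9.80714255e-01  9.67410671e-04]
 [-9.43306235e-01  1.88259349e-01  2.73371110e-01]
 [-2.68281068e-01  5.25163588e-02 -9.61908156e-01]] [-0.03662509  0.53851733  0.50080556]
ribs
centre mm 400.6 -300.5 size 150 104 long axis deg 82.9
centre mm 407.4 -112.7 size 646 181 long axis deg 78.7
centre mm 475.5 -198.4 size 54 18 long axis deg 7.1
centre mm 576.4 88.6 size 64 40 long axis deg -4.7
```

View pics/w1.png

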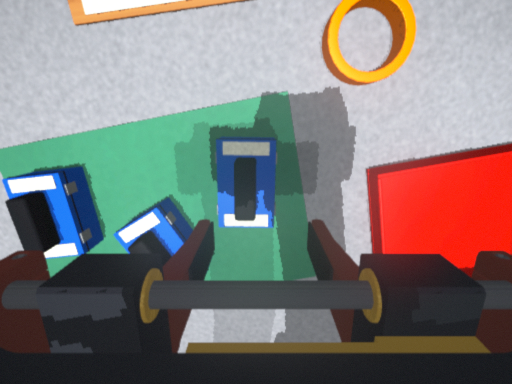

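```bash
python3 -c "
from h import *
f=manip.grab_frame('wrist')
p=f['pixels'].astype(int); m=(p.max(2)<45); m[:, :225]=0; m[:,265:]=0; m[:145]=0; m[225:]=0
blobs(f,m,.074,100)
b=(p[...,2]>p[...,1]+25)|(p.min(2)>120); b[:,:205]=0;b[:,285:]=0;b[:130]=0;b[232:]=0; blobs(f,b,.046,300)"
```

```text
centre mm 567.7 -133.3 size 103 65 long axis deg -12.1
```

Request:
apply_moves(steps=[0.02,-0.14,0.4,0,0,0,0.7,0.02,-0.14,0.8,0,0,0,0.7,0.02,-0.14,1,0,0,0,0.7,0.02,-0.14,1,0,0,0,0.7])

```text
time: 2.45
ee_pos: [0.5637, -0.1339, 0.1302]
orientation: [[0.98, -0.198, -0.007], [-0.198, -0.98, 0.0], [-0.007, 0.001, -1.0]]
force: [-0.5, -0.9, 0.9]
grip_width: 0.0612
grasp_force: 0.0
```

Request:
apply_moves(steps=[0,0,0.02,0,0,0,0.7,0,0,0.02,0,0,0,0,0,0,0.02,0,0,0,0,0,0,0.02,0,0,0,0,0,0,0.02,0,0,0,0,0,0,0.02,0,0,0,0,0,0,0.02,0,0,0,0,0,0,0.02,0,0,0,0], grip_force=30)

```text
time: 3.25
ee_pos: [0.5667, -0.1334, 0.1316]
orientation: [[0.98, -0.197, 0.001], [-0.197, -0.98, -0.002], [0.001, 0.002, -1.0]]
force: [-2.8, -4.5, 4.6]
grip_width: 0.022
grasp_force: 30.0
```

Request:
apply_moves(steps=[0,0,-0.1,0,0,0,0,0,0,-0.25,0,0,0,0,0,0,-0.45,0,0,0,0,0,0,-0.65,0,0,0,0,0,0,-0.8,0,0,0,0,0,0,-0.9,0,0,0,0,0,0,-0.9,0,0,0,0,0,0,-0.9,0,0,0,0,0,0,-0.9,0,0,0,0,0,0,-0.9,0,0,0,0])

```text
time: 4.25
ee_pos: [0.5661, -0.1318, 0.2378]
orientation: [[0.98, -0.197, -0.002], [-0.197, -0.981, 0.0], [-0.002, -0.0, -1.0]]
force: [0.1, 0.2, -7.4]
grip_width: 0.0216
grasp_force: 30.0
```

Request:
apply_moves(steps=[0,0,0,0,0,0,0,0,0,0,0,0,0,0])

```text
time: 4.45
ee_pos: [0.5665, -0.1319, 0.2386]
orientation: [[0.98, -0.197, -0.001], [-0.197, -0.98, 0.0], [-0.001, -0.0, -1.0]]
force: [-0.0, -0.2, -6.6]
grip_width: 0.0219
grasp_force: 30.0
```

Request:
apply_moves(steps=[0,0,0,0,0,0,0,0,0,0,0,0,0,0])

```text
time: 4.65
ee_pos: [0.5666, -0.132, 0.239]
orientation: [[0.98, -0.197, -0.0], [-0.197, -0.98, 0.0], [-0.0, -0.0, -1.0]]
force: [0.9, 0.1, -7.1]
grip_width: 0.0219
grasp_force: 30.0
```

Request:
apply_moves(steps=[0,0,0,0,0,0,0,0,0,0,0,0,0,0])

```text
time: 4.85
ee_pos: [0.5666, -0.132, 0.2391]
orientation: [[0.98, -0.197, 0.0], [-0.197, -0.98, -0.0], [0.0, -0.0, -1.0]]
force: [0.6, 0.5, -7.5]
grip_width: 0.0221
grasp_force: 30.0
```

```bash
python3 -c "
from h import *
plan(.483,.327,.239,-2.6)"
```

```text
pos [ 0.5666 -0.132   0.2391] F [ 0.62  0.52 -7.47] w 0.0221 gf 29.963656067848206 t 4.85
shift now-frame [-1.435e+00 -3.613e+00  1.000e-03] target-frame [-8.700e-01 -3.789e+00  1.000e-03] rot [ 0.     -0.     -0.0243]
```

Request:
apply_moves(steps=[-0.06,-0.15,0,0,0,-0.008,0,-0.15,-0.38,0,0,0,-0.016,0,-0.25,-0.63,0,0,0,-0.024,0,-0.36,-0.9,0,0,0,-0.024,0,-0.36,-0.9,0,0,0,-0.024,0])

```text
time: 5.35
ee_pos: [0.5444, -0.0107, 0.2393]
orientation: [[0.999, -0.038, -0.0], [-0.038, -0.999, 0.004], [-0.0, -0.004, -1.0]]
force: [0.5, -0.5, -7.1]
grip_width: 0.022
grasp_force: 30.0
```

Request:
apply_moves(steps=[-0.07,-0.3,0,0,0,0,0,-0.15,-0.63,0,0,0,0,0,-0.22,-0.95,0,0,0,0,0,-0.22,-0.95,0,0,0,0,0])

```text
time: 5.75
ee_pos: [0.5228, 0.1051, 0.2395]
orientation: [[0.999, -0.037, 0.0], [-0.037, -0.999, 0.004], [-0.0, -0.004, -1.0]]
force: [0.1, 0.8, -6.1]
grip_width: 0.0221
grasp_force: 30.0
```

Request:
apply_moves(steps=[-0.07,-0.3,0,0,0,0,0,-0.15,-0.63,0,0,0,0,0,-0.22,-0.95,0,0,0,0,0,-0.22,-0.95,0,0,0,0,0])

```text
time: 6.15
ee_pos: [0.5012, 0.22, 0.2396]
orientation: [[0.999, -0.037, -0.0], [-0.037, -0.999, 0.005], [-0.0, -0.005, -1.0]]
force: [-0.4, 0.6, -6.1]
grip_width: 0.0217
grasp_force: 30.0
```

Request:
apply_moves(steps=[-0.07,-0.3,0,0,0,0,0,-0.13,-0.6,0,0,0,0,0,-0.19,-0.82,0,0,0,0,0,-0.22,-0.95,0,0,0,0,0,-0.22,-0.95,0,0,0,0,0,-0.22,-0.95,0,0,0,0,0,-0.22,-0.95,0,0,0,0,0])

```text
time: 6.85
ee_pos: [0.4831, 0.3259, 0.2389]
orientation: [[0.999, -0.049, 0.0], [-0.049, -0.999, -0.001], [0.0, 0.001, -1.0]]
force: [-0.0, 0.3, -7.1]
grip_width: 0.0214
grasp_force: 30.0
```

```bash
python3 -c "
from h import *
plan(.483,.327,.1336,-2.6)
f=manip.grab_frame('top'); save({'pixels':f['pixels'][150:280,80:440]},'t2',2)"
```

```text
pos [0.4831 0.3259 0.2389] F [-0.04  0.29 -7.09] w 0.0214 gf 29.988275170326233 t 6.85
shift now-frame [-0.001 -0.01   0.877] target-frame [-0.001 -0.009  0.877] rot [ 0.0002 -0.     -0.0006]
```

View pics/t2.png

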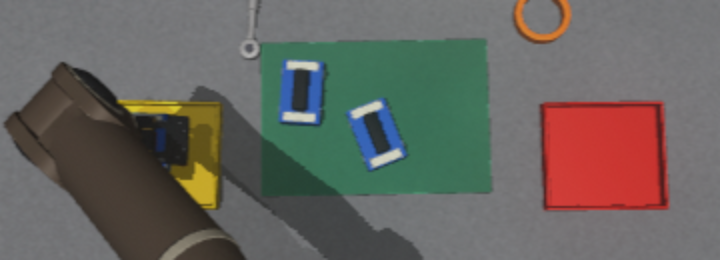

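Request:
apply_moves(steps=[0,0,0.2,0,0,0,0,0,0,0.4,0,0,0,0,0,0,0.6,0,0,0,0,0,0,0.72,0,0,0,0,0,0,0.8,0,0,0,0,0,0,0.85,0,0,0,0,0,0,0.85,0,0,0,0,0,0,0.85,0,0,0,0])

```text
time: 7.7
ee_pos: [0.4828, 0.328, 0.1378]
orientation: [[0.999, -0.047, 0.001], [-0.047, -0.999, 0.001], [0.001, -0.001, -1.0]]
force: [0.2, 0.8, -5.7]
grip_width: 0.0224
grasp_force: 30.0
```

Request:
apply_moves(steps=[0,0,0.01,0,0,0,0,0,0,0.01,0,0,0,0,0,0,0.02,0,0,0,0,0,0,0.02,0,0,0,0,0,0,0.03,0,0,0,0,0,0,0.03,0,0,0,0])

```text
time: 8.3
ee_pos: [0.4823, 0.3277, 0.1333]
orientation: [[0.999, -0.047, -0.0], [-0.047, -0.999, -0.0], [-0.0, 0.0, -1.0]]
force: [-0.4, 0.2, -7.1]
grip_width: 0.0214
grasp_force: 30.0
```

Request:
apply_moves(steps=[0,0,0.005,0,0,0,0,0,0,0.01,0,0,0,0,0,0,0.01,0,0,0,0,0,0,0.01,0,0,0,0])

```text
time: 8.7
ee_pos: [0.4824, 0.3277, 0.133]
orientation: [[0.999, -0.047, 0.0], [-0.047, -0.999, -0.0], [0.0, 0.0, -1.0]]
force: [-4.9, -3.6, 5.6]
grip_width: 0.0221
grasp_force: 30.0
```

Contact felt at the tray floor. Release and rise.

Request:
apply_moves(steps=[0,0,0,0,0,0,0.5,0,0,0,0,0,0,0.5,0,0,0,0,0,0,0.5,0,0,-0.1,0,0,0,0.5,0,0,-0.3,0,0,0,0.5,0,0,-0.6,0,0,0,0.5,0,0,-0.9,0,0,0,0.5,0,0,-0.9,0,0,0,0.5,0,0,-0.9,0,0,0,0.5])

```text
time: 9.6
ee_pos: [0.4828, 0.328, 0.2418]
orientation: [[0.999, -0.047, 0.002], [-0.047, -0.999, 0.001], [0.002, -0.002, -1.0]]
force: [-0.4, -0.2, -0.4]
grip_width: 0.0438
grasp_force: 0.0
```

```bash
python3 -c "
from h import *
plan(.5735,.099,.239,-4.7)"
```

```text
pos [0.4828 0.328  0.2418] F [-0.39 -0.24 -0.42] w 0.0438 gf 0.0 t 9.6
shift now-frame [0.845 1.871 0.022] target-frame [0.91  1.84  0.023] rot [-0.0003 -0.0004  0.0056]
```

Request:
apply_moves(steps=[0.42,0.94,0,0,0,0.005,0.7,0.42,0.94,0,0,0,0.005,0.7,0.42,0.94,0,0,0,0.005,0.7,0.42,0.94,0,0,0,0.005,0.7])

```text
time: 10.0
ee_pos: [0.5287, 0.2077, 0.2389]
orientation: [[0.996, -0.085, -0.002], [-0.085, -0.996, -0.003], [-0.001, 0.003, -1.0]]
force: [-0.2, -0.0, -0.2]
grip_width: 0.0615
grasp_force: 0.0
```

Request:
apply_moves(steps=[0.44,0.92,0,0,0,0,0.7,0.44,0.92,0,0,0,0,0.7,0.44,0.92,0,0,0,0,0.7,0.44,0.92,0,0,0,0,0.7,0.44,0.92,0,0,0,0,0.7])

```text
time: 10.5
ee_pos: [0.5708, 0.0995, 0.2394]
orientation: [[0.997, -0.078, -0.002], [-0.078, -0.997, 0.001], [-0.002, -0.0, -1.0]]
force: [0.3, 0.1, 0.2]
grip_width: 0.0614
grasp_force: 0.0
```

```bash
python3 -c "
from h import *
plan(.5735,.099,.132,-4.7)
f=manip.grab_frame('wrist'); save(f,'w2')
p=f['pixels'].astype(int); b=(p[...,2]>p[...,1]+25)|(p.min(2)>120); b[:,:195]=0;b[:,310:]=0;b[:130]=0;b[245:]=0; blobs(f,b,.046,800)"
```

```text
pos [0.5708 0.0995 0.2394] F [0.26 0.08 0.2 ] w 0.0614 gf 0.0 t 10.5
shift now-frame [0.024 0.003 0.895] target-frame [0.022 0.003 0.895] rot [-0.0001  0.0003  0.0006]
centre mm 574.9 102.2 size 103 67 long axis deg -4.5
```

View pics/w2.png

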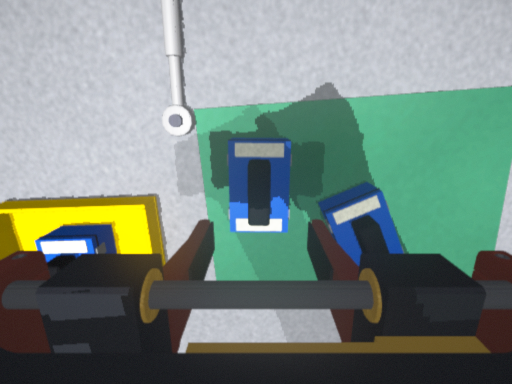

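Request:
apply_moves(steps=[0.02,-0.01,0.3,0,0,0,0.7,0.02,-0.01,0.6,0,0,0,0.7,0.02,-0.01,0.8,0,0,0,0.7,0.02,-0.01,0.9,0,0,0,0.7,0.02,-0.01,0.9,0,0,0,0.7,0.02,-0.01,0.9,0,0,0,0.7])

```text
time: 11.15
ee_pos: [0.5742, 0.1007, 0.133]
orientation: [[0.997, -0.077, 0.001], [-0.077, -0.997, 0.001], [0.001, -0.001, -1.0]]
force: [0.7, -0.2, -0.2]
grip_width: 0.0611
grasp_force: 0.0
```

Request:
apply_moves(steps=[0,0,0,0,0,0,0,0,0,0,0,0,0,0,0,0,0,0,0,0,0,0,0,0,0,0,0,0,0,0,0,0,0,0,0,0,0,0,0,0,0,0,0,0,0,0,0,0,0], grip_force=30)

```text
time: 11.85
ee_pos: [0.5742, 0.1002, 0.1325]
orientation: [[0.997, -0.078, 0.001], [-0.078, -0.997, 0.001], [0.001, -0.001, -1.0]]
force: [0.6, 2.5, 1.3]
grip_width: 0.0218
grasp_force: 30.0
```

Request:
apply_moves(steps=[0,0,-0.1,0,0,0,0,0,0,-0.25,0,0,0,0,0,0,-0.45,0,0,0,0,0,0,-0.65,0,0,0,0,0,0,-0.8,0,0,0,0,0,0,-0.9,0,0,0,0,0,0,-0.9,0,0,0,0,0,0,-0.9,0,0,0,0,0,0,-0.9,0,0,0,0,0,0,-0.9,0,0,0,0])

```text
time: 12.85
ee_pos: [0.5734, 0.0994, 0.2391]
orientation: [[0.997, -0.078, -0.002], [-0.078, -0.997, -0.0], [-0.002, 0.001, -1.0]]
force: [0.3, -0.4, -3.4]
grip_width: 0.0216
grasp_force: 30.0
```

Request:
apply_moves(steps=[0,0,0,0,0,0,0,0,0,0,0,0,0,0])

```text
time: 13.05
ee_pos: [0.5738, 0.0996, 0.2398]
orientation: [[0.997, -0.078, -0.001], [-0.078, -0.997, -0.0], [-0.001, 0.0, -1.0]]
force: [-0.4, 0.1, -4.3]
grip_width: 0.022
grasp_force: 30.0
```

Request:
apply_moves(steps=[0,0,0,0,0,0,0,0,0,0,0,0,0,0])

```text
time: 13.25
ee_pos: [0.574, 0.0996, 0.2402]
orientation: [[0.997, -0.078, -0.0], [-0.078, -0.997, -0.0], [-0.0, 0.0, -1.0]]
force: [-0.1, 0.3, -4.2]
grip_width: 0.0217
grasp_force: 30.0
```

Request:
apply_moves(steps=[0,0,0,0,0,0,0,0,0,0,0,0,0,0])

```text
time: 13.45
ee_pos: [0.574, 0.0995, 0.2403]
orientation: [[0.997, -0.078, 0.0], [-0.078, -0.997, -0.0], [0.0, 0.0, -1.0]]
force: [-0.1, 0.6, -3.6]
grip_width: 0.0224
grasp_force: 30.0
```

```bash
python3 -c "
from h import *
plan(.461,-.375,.239,-1.6)"
```

```text
pos [0.574  0.0995 0.2403] F [-0.12  0.61 -3.59] w 0.0224 gf 29.951557517051697 t 13.45
shift now-frame [-0.629  4.016  0.011] target-frame [-0.831  3.979  0.011] rot [ 0.    -0.    -0.008]
```

```bash
python3 -c "
from h import *
L=[]
for i in range(25): manip.grab_frame('wrist'); L.append(manip.sense()['force'][2])
print(np.mean(L),np.std(L)/5)"
```

```text
-4.315788974553926 0.08186310309896301
```

Request:
apply_moves(steps=[0,0,0.2,0,0,0,0,0,0,0.4,0,0,0,0,0,0,0.6,0,0,0,0,0,0,0.75,0,0,0,0,0,0,0.83,0,0,0,0,0,0,0.86,0,0,0,0,0,0,0.87,0,0,0,0,0,0,0.87,0,0,0,0])

```text
time: 15.5
ee_pos: [0.5745, 0.0997, 0.1366]
orientation: [[0.997, -0.078, 0.001], [-0.078, -0.997, 0.0], [0.001, -0.0, -1.0]]
force: [0.7, 0.1, -4.5]
grip_width: 0.0218
grasp_force: 30.0
```

Request:
apply_moves(steps=[0,0,0.01,0,0,0,0,0,0,0.01,0,0,0,0,0,0,0.02,0,0,0,0,0,0,0.02,0,0,0,0])

```text
time: 15.9
ee_pos: [0.5739, 0.0995, 0.1335]
orientation: [[0.997, -0.078, 0.0], [-0.078, -0.997, -0.0], [0.0, 0.0, -1.0]]
force: [-0.8, -0.6, -3.9]
grip_width: 0.0216
grasp_force: 30.0
```

Request:
apply_moves(steps=[0,0,0.005,0,0,0,0,0,0,0.01,0,0,0,0,0,0,0.01,0,0,0,0,0,0,0.01,0,0,0,0])

```text
time: 16.3
ee_pos: [0.574, 0.0996, 0.1325]
orientation: [[0.997, -0.078, 0.0], [-0.078, -0.997, -0.0], [0.0, -0.0, -1.0]]
force: [-1.9, -0.3, 0.0]
grip_width: 0.0219
grasp_force: 30.0
```

Request:
apply_moves(steps=[0,0,0,0,0,0,0.5,0,0,0,0,0,0,0.5,0,0,0,0,0,0,0.5,0,0,-0.1,0,0,0,0.5,0,0,-0.3,0,0,0,0.5,0,0,-0.6,0,0,0,0.5,0,0,-0.9,0,0,0,0.5,0,0,-0.9,0,0,0,0.5,0,0,-0.9,0,0,0,0.5])

```text
time: 17.2
ee_pos: [0.5744, 0.0996, 0.2418]
orientation: [[0.997, -0.078, 0.003], [-0.078, -0.997, 0.0], [0.003, -0.001, -1.0]]
force: [-0.1, -0.6, -1.1]
grip_width: 0.0437
grasp_force: 0.0
```

Request:
apply_moves(steps=[-0.5,1,0,0,0,-0.069,0.7,-0.5,1,0,0,0,-0.069,0.7,-0.5,1,0,0,0,-0.069,0.7,-0.5,1,0,0,0,-0.069,0.7,-0.5,1,0,0,0,-0.069,0.7,-0.5,1,0,0,0,-0.069,0.7])

```text
time: 17.8
ee_pos: [0.505, -0.0144, 0.2398]
orientation: [[0.938, 0.347, -0.0], [0.347, -0.938, 0.001], [-0.0, -0.001, -1.0]]
force: [0.6, 0.1, -0.3]
grip_width: 0.0616
grasp_force: 0.0
```

```bash
python3 -c "
from h import *
plan(.5043,-.018,.132,20.2)
f=manip.grab_frame('wrist'); save(f,'w3')
p=f['pixels'].astype(int); b=(p[...,2]>p[...,1]+25)|(p.min(2)>120); b[:,:195]=0;b[:,325:]=0;b[:130]=0;b[245:]=0; blobs(f,b,.046,800)"
```

```text
pos [ 0.505  -0.0144  0.2398] F [ 0.64  0.1  -0.29] w 0.0616 gf 0.0 t 17.8
shift now-frame [-0.016  0.027  0.899] target-frame [-0.016  0.027  0.899] rot [-0.0001  0.      0.0003]
centre mm 504.4 -14.5 size 103 65 long axis deg 20.1
```

View pics/w3.png

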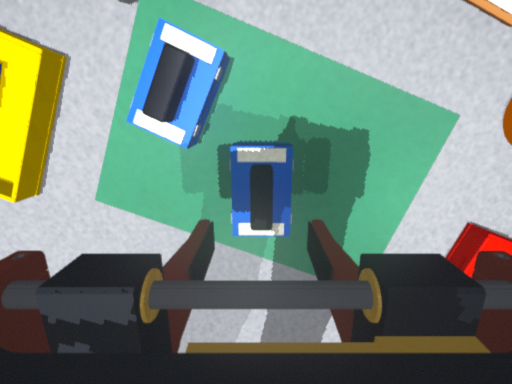

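Request:
apply_moves(steps=[0,0.01,0.3,0,0,0,0.7,0,0.01,0.6,0,0,0,0.7,0,0.01,0.8,0,0,0,0.7,0,0.01,0.9,0,0,0,0.7,0,0.01,0.9,0,0,0,0.7,0,0.01,0.9,0,0,0,0.7])

```text
time: 18.45
ee_pos: [0.5058, -0.0159, 0.1328]
orientation: [[0.937, 0.348, 0.001], [0.348, -0.937, 0.0], [0.001, 0.0, -1.0]]
force: [0.3, -0.0, 0.8]
grip_width: 0.0613
grasp_force: 0.0
```

Request:
apply_moves(steps=[0,0,0,0,0,0,0,0,0,0,0,0,0,0,0,0,0,0,0,0,0,0,0,0,0,0,0,0,0,0,0,0,0,0,0,0,0,0,0,0,0,0,0,0,0,0,0,0,0], grip_force=30)

```text
time: 19.15
ee_pos: [0.5051, -0.0163, 0.1324]
orientation: [[0.938, 0.348, 0.0], [0.348, -0.938, 0.0], [0.0, -0.0, -1.0]]
force: [-0.6, 1.7, 2.4]
grip_width: 0.0216
grasp_force: 30.0
```

Request:
apply_moves(steps=[0,0,-0.1,0,0,0,0,0,0,-0.25,0,0,0,0,0,0,-0.45,0,0,0,0,0,0,-0.65,0,0,0,0,0,0,-0.8,0,0,0,0,0,0,-0.9,0,0,0,0,0,0,-0.9,0,0,0,0,0,0,-0.9,0,0,0,0,0,0,-0.9,0,0,0,0,0,0,-0.9,0,0,0,0])

```text
time: 20.15
ee_pos: [0.5047, -0.0165, 0.2393]
orientation: [[0.938, 0.348, -0.002], [0.348, -0.938, 0.0], [-0.002, -0.001, -1.0]]
force: [-0.4, -0.2, -2.8]
grip_width: 0.0218
grasp_force: 30.0
```

```bash
python3 -c "
from h import *
L=[]
for i in range(20): manip.grab_frame('wrist'); L.append(manip.sense()['force'][2])
print(np.mean(L),np.std(L)/4.5)
plan(.461,-.375,.239,-1.6)"
```

```text
-2.2332309826843177 0.0894144236923192
pos [ 0.5052 -0.0165  0.2403] F [ 0.6   0.36 -2.69] w 0.022 gf 29.984207153320312 t 21.15
shift now-frame [-1.384  2.673  0.011] target-frame [-0.284  2.996  0.01 ] rot [ 0.    -0.     0.061]
```

Request:
apply_moves(steps=[-0.12,0.23,0,0,0,0.015,0,-0.24,0.46,0,0,0,0.03,0,-0.36,0.7,0,0,0,0.045,0,-0.46,0.89,0,0,0,0.061,0,-0.46,0.89,0,0,0,0.061,0])

```text
time: 21.65
ee_pos: [0.4897, -0.14, 0.2402]
orientation: [[0.999, -0.037, -0.0], [-0.037, -0.999, -0.002], [-0.0, 0.002, -1.0]]
force: [0.4, 0.7, -2.5]
grip_width: 0.0216
grasp_force: 30.0
```

Request:
apply_moves(steps=[-0.03,0.3,0,0,0,0,0,-0.06,0.65,0,0,0,0,0,-0.1,1,0,0,0,0,0,-0.1,1,0,0,0,0,0])

```text
time: 22.05
ee_pos: [0.4736, -0.2612, 0.2402]
orientation: [[0.999, -0.034, -0.0], [-0.034, -0.999, -0.003], [-0.0, 0.003, -1.0]]
force: [-0.4, 0.4, -2.0]
grip_width: 0.0219
grasp_force: 30.0
```

Request:
apply_moves(steps=[-0.03,0.3,0,0,0,0,0,-0.06,0.6,0,0,0,0,0,-0.09,0.85,0,0,0,0,0,-0.1,1,0,0,0,0,0,-0.1,1,0,0,0,0,0,-0.1,1,0,0,0,0,0,-0.1,1,0,0,0,0,0])

```text
time: 22.75
ee_pos: [0.4606, -0.373, 0.2401]
orientation: [[1.0, -0.026, 0.0], [-0.026, -1.0, 0.001], [0.0, -0.001, -1.0]]
force: [-0.8, -0.0, -2.7]
grip_width: 0.0218
grasp_force: 30.0
```

```bash
python3 -c "
from h import *
plan(.461,-.375,.1335,-1.6)"
```

```text
pos [ 0.4606 -0.373   0.2401] F [-0.78 -0.02 -2.66] w 0.0218 gf 29.984296560287476 t 22.75
shift now-frame [0.004 0.017 0.889] target-frame [0.004 0.016 0.889] rot [-0.0002 -0.      0.0004]
```

Request:
apply_moves(steps=[0,0.01,0.2,0,0,0,0,0,0.01,0.4,0,0,0,0,0,0.01,0.6,0,0,0,0,0,0.01,0.73,0,0,0,0,0,0.01,0.81,0,0,0,0,0,0.01,0.85,0,0,0,0,0,0.01,0.86,0,0,0,0,0,0.01,0.86,0,0,0,0])

```text
time: 23.55
ee_pos: [0.4602, -0.3763, 0.1377]
orientation: [[1.0, -0.028, 0.001], [-0.028, -1.0, -0.001], [0.001, 0.0, -1.0]]
force: [0.2, -0.4, -1.7]
grip_width: 0.0217
grasp_force: 30.0
```

Request:
apply_moves(steps=[0,0,0.01,0,0,0,0,0,0,0.01,0,0,0,0,0,0,0.02,0,0,0,0,0,0,0.02,0,0,0,0,0,0,0.02,0,0,0,0])

```text
time: 24.05
ee_pos: [0.4597, -0.3763, 0.1347]
orientation: [[1.0, -0.028, -0.0], [-0.028, -1.0, -0.0], [-0.0, 0.0, -1.0]]
force: [1.6, 0.4, -2.6]
grip_width: 0.022
grasp_force: 30.0
```

Request:
apply_moves(steps=[0,0,0.005,0,0,0,0,0,0,0.01,0,0,0,0,0,0,0.01,0,0,0,0,0,0,0.01,0,0,0,0])

```text
time: 24.45
ee_pos: [0.4597, -0.3763, 0.1335]
orientation: [[1.0, -0.028, 0.0], [-0.028, -1.0, -0.0], [0.0, 0.0, -1.0]]
force: [0.8, 0.5, -1.8]
grip_width: 0.0216
grasp_force: 30.0
```

Request:
apply_moves(steps=[0,0,0.005,0,0,0,0,0,0,0.01,0,0,0,0,0,0,0.01,0,0,0,0,0,0,0.01,0,0,0,0])

```text
time: 24.85
ee_pos: [0.4598, -0.3762, 0.1334]
orientation: [[1.0, -0.028, 0.0], [-0.028, -1.0, -0.0], [0.0, 0.0, -1.0]]
force: [-2.5, 2.4, 8.4]
grip_width: 0.0221
grasp_force: 30.0
```

Request:
apply_moves(steps=[0,0,0,0,0,0,0.5,0,0,0,0,0,0,0.5,0,0,0,0,0,0,0.5,0,0,-0.1,0,0,0,0.5,0,0,-0.3,0,0,0,0.5,0,0,-0.6,0,0,0,0.5,0,0,-0.9,0,0,0,0.5,0,0,-1,0,0,0,0.5,0,0,-1,0,0,0,0.5])

```text
time: 25.75
ee_pos: [0.4605, -0.3769, 0.2548]
orientation: [[1.0, -0.028, 0.004], [-0.028, -1.0, -0.003], [0.004, 0.003, -1.0]]
force: [-0.6, -0.6, -0.6]
grip_width: 0.0438
grasp_force: 0.0
```

Request:
apply_moves(steps=[-0.4,0.9,-0.4,0,0,0,0.5,-0.4,0.9,-0.4,0,0,0,0.5,-0.4,0.9,-0.4,0,0,0,0.5,-0.4,0.9,-0.4,0,0,0,0.5,-0.4,0.9,-0.4,0,0,0,0.5])

```text
time: 26.25
ee_pos: [0.4082, -0.4826, 0.2985]
orientation: [[1.0, -0.029, -0.002], [-0.029, -1.0, 0.002], [-0.002, -0.002, -1.0]]
force: [0.4, 0.5, -0.3]
grip_width: 0.0442
grasp_force: 0.0
```

Request:
apply_moves(steps=[-0.5,0.9,0,0,0,0,0.5,-0.5,0.9,0,0,0,0,0.5,-0.5,0.9,0,0,0,0,0.5,-0.5,0.9,0,0,0,0,0.5,-0.5,0.9,0,0,0,0,0.5,-0.5,0.9,0,0,0,0,0.5])

```text
time: 26.85
ee_pos: [0.3478, -0.5869, 0.2994]
orientation: [[1.0, -0.025, 0.0], [-0.025, -1.0, 0.002], [0.0, -0.002, -1.0]]
force: [0.1, 0.6, -0.2]
grip_width: 0.0438
grasp_force: 0.0
```

```bash
python3 -c "
from h import *
f=manip.grab_frame('top'); save({'pixels':f['pixels'][80:280,80:440]},'t3',2)"
```

```text
(no output)
```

View pics/t3.png

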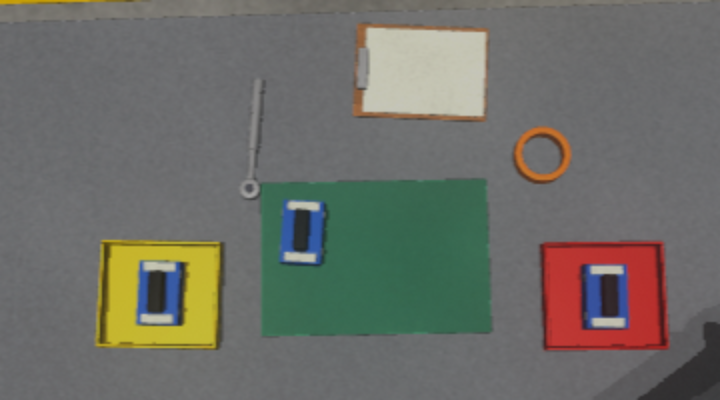

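The picture shows the over-packed case flat in the yellow tray (160,293), the short case flat in the red tray (606,296) and the right one on the mat (303,232). The ratchet and the tape roll have not moved.

```bash
python3 -c "
from station import manip
print(manip.close_job())"
```

```text
the job is handed in; nothing more can be done
None
```

I handed the job in at about 27 s: the short case (about 2.2 N) is flat in the red tray, the over-packed one (about 7 N) is flat in the yellow tray, and the right one (about 4.3 N) stands on the mat, with the ratchet and tape roll untouched.

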